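# Fetch the salsa dish from behind the cups

## Task

The little green salsa dish is boxed in against the purple tortilla warmer by the clay jarrito, the blue enamel mug and the sauce bottle. Stand those three aside on the round steel tray, then bring the dish out and set it in the middle of the round wooden board by the tortilla press; only then put the jarrito, the mug and the bottle back, each on the very spot where it stood at the start. Keep everything upright, set things down rather than letting them drop, and do not shift the warmer, the press or the spoon.

Things in the scene. Friction and masses are not known exactly. Their poses are not given: they have to be found in the camera images.
- dish: The thing to fetch: small round open dish of green glazed clay with a cream rim, 64 mm across (near-straight sides, foot 54 mm), 42 mm high, about 0.15 kg; jarrito, mug and bottle stand around it in any order (front, left, right), their axes 74 mm from its own; the warmer is 25 mm behind. Origin: centre of its underside, z up.
- jarrito: Round-bellied jarrito (clay cup) in reddish-brown glaze with a cream line around the belly and a cream rim: 68 mm across the belly at 42 to 52 mm height, rim 62 mm, foot 50 mm, 95 mm high, about 0.25 kg. One ear handle on its +y side, 10 mm thick, reaching 55 mm from the axis, at 30 to 85 mm height; at the start the handle points roughly towards the robot. Origin: centre of its underside, z up.
- mug: Straight blue enamel mug with white specks and a black rim: 68 mm across, 80 mm high, about 0.17 kg. One handle on its +y side, 8 mm thick, reaching 55 mm from the axis, at 18 to 72 mm height; at the start the handle points roughly towards the robot. Origin: centre of its underside, z up.
- bottle: Closed round bottle of red sauce with a cream label and a yellow cap: straight body 58 mm across up to 84 mm height, sloping shoulder, cap 31 mm across from 107 to 123 mm, 123 mm high, about 0.3 kg. Origin: centre of its underside, z up.
- tray: The side area: round stainless steel tray fixed on the shelf, 260 mm across, flat floor 4 mm above the shelf and about 240 mm across, sloping rim 14 mm high. It lies to the left or the right of the robot. Origin: centre of its underside, z up.
- board: Where the dish goes: round wooden board fixed on the shelf, 150 mm across, flat top 15 mm above the shelf, on the other side from the tray, just in front of the press. Origin: centre of its underside, z up.
- warmer: Bystander: purple plastic tortilla warmer with its snap lid on, 190 mm across, 84 mm high plus a knob to 103 mm, loose; stands right behind the dish (farther from the robot), its axis 152 mm from the dish's. Origin: centre of its underside.
- press: Bystander: wooden tortilla press with two square plates and a lever folded over the top, about 285 mm along x (121 mm in front of its origin, 163 mm behind) by 190 mm along y, 95 mm high, 2.4 kg, loose; beyond the board. Origin: centre of the underside of its plates.
- spoon: Bystander: steel spoon 190 mm long lying on the shelf beyond the tray, loose, its length (x axis) roughly along the robot's y. Origin: middle of its length, on the shelf.
Things that resemble listed ones, but are neither listed nor needed, are in the scene too. There is more than one size of the dish; the job needs the smallest.

How it is judged (in metres and radians):
On the way, in this order (a step that is already met when the one before it is completed fails the run):
1. the jarrito, the mug and the bottle all stand on the tray, the dish still where it was (horizontal distance between each of jarrito, mug, bottle and tray below 0.11 m and z of each of jarrito, mug, bottle in the frame of tray below 0.012 m and angle between each of jarrito, mug, bottle's own z axis and vertical below 0.12 rad and distance of dish from where it was at the start of the episode below 0.02 m), for 0.2 s.
2. the dish stands on the middle of the board, let go, while the three still stand on the tray (horizontal distance between each of jarrito, mug, bottle and tray below 0.11 m and z of each of jarrito, mug, bottle in the frame of tray below 0.012 m and angle between each of jarrito, mug, bottle, dish's own z axis and vertical below 0.12 rad and horizontal distance between dish and board below 0.015 m and z of dish in the frame of board between 0.01 and 0.021 m and linear speed of dish below 0.03 m/s and contact force between dish and the fingers below 0.1 N), for 0.2 s.
At the end, for the whole second after the job is handed in: Dish upright on the board within 15 mm of its centre; jarrito, mug and bottle upright, each within 15 mm of where it started; all let go and at rest. All three stood on the tray (axis within 110 mm of its centre) before the dish moved and until it stood on the board (horizontal distance between dish and board below 0.015 m and z of dish in the frame of board between 0.01 and 0.021 m and angle between each of dish, jarrito, mug, bottle's own z axis and vertical below 0.12 rad and linear speed of each of dish, jarrito, mug, bottle below 0.03 m/s and contact force between each of dish, jarrito, mug, bottle and the fingers below 0.1 N and distance of each of jarrito, mug, bottle from where it was at the start of the episode below 0.015 m); the robot touches nothing.
It fails at once if the warmer, the press or the spoon is shifted more than 15 mm (distance of any of warmer, press, spoon from where it was at the start of the episode above 0.015 m).
It fails at once if the dish, jarrito, mug or bottle is tipped by more than 35 degrees (angle between any of jarrito, mug, bottle, dish's own z axis and vertical above 0.6 rad).
It fails at once if the dish, jarrito, mug or bottle is let fall: out of the fingers with its foot more than 35 mm above the shelf ((contact force between jarrito and the fingers below 0.02 N and height (world z) of jarrito above 0.035 m) or (contact force between mug and the fingers below 0.02 N and height (world z) of mug above 0.035 m) or (contact force between bottle and the fingers below 0.02 N and height (world z) of bottle above 0.035 m) or (contact force between dish and the fingers below 0.02 N and height (world z) of dish above 0.035 m)).
It also fails if it takes over 136 s, if anything falls off the work surface, if the arm or the gripper's body presses on something with over 40 N, if the wrist force passes 120 N, or if a joint passes its speed limit or range.

## Robot

A 6-joint arm with a two-finger parallel gripper is mounted at the origin on the work surface. World frame = base frame: x ahead of the robot, y to its left, z up, the work surface at z = 0. Lengths are in mm, angles in degrees, forces in N, time in s.
With the tool pointing down it reaches from about 300 to 850 mm from the base axis. Payload 4.2 kg.
Tool frame: the origin (TCP) lies between the finger pads; the fingertips stand 14 mm ahead of it and the grasp point (between the pads) lies 5 mm behind it; z points along the fingers, y is the line along which they close (so a half turn about z gives the same grasp; the last joint's range is limited). The gripper opens to 91 mm and grips with 3 to 60 N. Pads are 32 mm wide; open, the fingers measure 118 mm over their backs; the gripper's body (76 mm by 178 mm) begins 60 mm behind the grasp point.
Start: joints at [63.598, 18.312, 89.639, -0, 72.044, -1.146], TCP at [245.335, 520.05, 227.976] pointing down, gripper open.
Joint ranges: [-177.97, 177.97], [-48.28, 115.42], [12.27, 149.76], [-77.06, 257.06], [2.81, 150.46], [-146.56, 146.56]. Speed limits (degrees/s): [147.25, 147.25, 180, 180, 180, 180].

## Interface

Orientations are given as [roll, pitch, yaw] about the fixed x, y, z axes, in that order (R = Rz(yaw) Ry(pitch) Rx(roll)).
In Python, from workcell import * gives the robot as it stands. The module is installed in compiled form; this text tells all that it offers.
- The arm moves only by the tool send_rows, never from a script. Its argument "deltas" is a list of rows, each a list of 2 entries, a list of its own where there are three numbers: the shift along the tool's x, y, z normalised to -1 to 1, where 1 is 0.5 m, then the turn, a rotation vector about the tool's x, y, z normalised to -1 to 1, where 1 is 0.5 rad. A call has 1 to 10 rows; each row shifts and turns the commanded pose from where the row before left it, along the tool's axes as they then stand; what a row does not reach is not made up. A row lasts 1/10 s, in which the tool goes at most 50 mm and 8.59 degrees, less where a joint would pass 70% of its speed; a pose out of reach is approached as far as the arm can. A call with a number of a shift or a turn outside -1 to 1 is refused whole. A call with a gripper value outside its range is refused whole. "grip" is the closure, from 0 (fully open) to 1 (shut), set as the call begins (left out, the last holds). The fingers move at their own pace and stop on an object; "grip_force" is the grip in N (left out, the last holds). Time passes only in rows, so rows that do not move let the fingers close. It gives the time, the measured TCP pose, the force, the opening and the grip force at its end, in the units of the state.
- state(): the state, without advancing time (a new reading comes with each control period).
- grab_frame(name): name is "scene" or "side" or "wrist"; returns the picture (400x640x3 uint8, red, green, blue); there is no depth.
- calibration(name): a dict with "mtx" (3x3 intrinsics, pixels), "R" (3x3) and "t" (3): a world point X has camera coordinates R X + t. Camera axes: x right, y down, z forward; pixel columns grow to the right and rows downward; lengths in mm; the calibration is good to about 2 mm. The wrist camera is an equidistant fisheye: a pixel r from the principal point sees the ray r / f radians off the axis. A picture is of the moment at which its call begins: read the wrist's pose just before it. calibration takes no time and is no camera call; for the wrist camera it gives the pose at the moment of the call.
- job_done(): hands the job in; it is judged then, once.
Trained networks look in the newest picture that a camera, given by its name, has taken for a name from the list of things; names that differ only in an ending like _2 or _b are one class to them, and where a whole thing is asked for, a point or a joint stands for the part that bears it (a point fixed in the world has none). Each returns a list of dicts, best first, with "p" (0 to 1); they miss things now and then, are a little off and sometimes report something else, mostly with a low value. They report only what shows in the picture. A call takes as long as a camera call. They do not tell look-alikes from the thing itself.
- trace(camera, label): "pixels" (400x640 bool, what is visible of it) and "bbox" ([left, top, width, height] in pixels, round what is visible of it).
The state is a dict: "time_s": time; "qpos": joint angles; "qvel": joint speeds; "effort": joint torques, N m; "ee_pos": TCP position; "ee_rot": TCP orientation; "force": force on the tool from outside, world axes, zero at the start; "torque": the same for the moment, N m; "gripper_width": finger opening in mm; "gripper_force": force on a finger pad.
Only numpy, scipy, OpenCV 4.12 (cv2) and the standard library are available. Lean on these libraries where they do the work, as an engineer would, in place of code of your own. Each camera call takes 0.05 s, during which the arm holds its last target. There are 200 camera calls.

## Working session

There is one attempt and no reset: what is moved stays moved. The work goes in short steps, Python scripts to look and compute and a tool call to move; the robot and the scene stay as the last step left them, time stands still between calls to the robot, and variables do not carry over. Pictures are saved under pics/ and viewed, at most 14 in all, crops included, and the job is handed in when it is done.

Besides the shell and the picture viewer there is one more tool, called after "Call:" as name(argument=value, ...), one argument or row to a line, values as JSON. send_rows: Moves the arm, as the interface text tells. Scaled input: -1 to 1 covers 0.5 m each way for a shift and 0.5 rad each way for a turn. Its arguments: {"type":"object","properties":{"deltas":{"type":"array","items":{"type":"array"}},"grip":{"type":"number"},"grip_force":{"type":"number"}},"required":["deltas"]}

```bash
mkdir -p pics; cat > h.py <<'E'
from workcell import *
import numpy as np, cv2
def save(n,im): cv2.imwrite('pics/'+n,im[:,:,::-1])
E
python3 - <<'E'
from h import *
s=state();print(s)
a=grab_frame('scene');b=grab_frame('side')
save('a.png',np.vstack([a,b])[::1])
im=np.vstack([a,b]);save('a.png',cv2.resize(a,(800,500)));save('b.png',cv2.resize(b,(800,500)))
for c in('scene','side'):
  C=calibration(c);print(c,C)
  for l in 'dish jarrito mug bottle tray board warmer press spoon'.split():
    print(c,l,[(round(d['p'],2),d['bbox']) for d in trace(c,l)])
E
```

```text
{'time_s': 0.0, 'qpos': array([ 6.35986096e+01,  1.83506573e+01,  8.97077282e+01, -5.69337039e-04,
        7.20414259e+01, -1.14510940e+00]), 'qvel': array([-0.0178411 , -0.01557484,  0.01846868,  0.03483499, -0.02811585,
       -0.08039538]), 'effort': array([-9.20671519e-04, -4.12463057e+01, -2.31965446e+01,  7.25851860e-02,
        4.58583457e-02, -1.26292921e-04]), 'ee_pos': array([245.11509107, 519.60686069, 227.12114536]), 'ee_rot': array([-1.79900198e+02, -1.45350697e-03,  1.54743894e+02]), 'force': array([0.42362209, 0.57698451, 0.17894735]), 'torque': array([-0.01319473,  0.00899387,  0.03977722]), 'gripper_force': 0.0, 'gripper_width': 91.0285813946817}
scene {'mtx': array([[398.78148586,   0.        , 316.58259043],
       [  0.        , 398.78148586, 194.1106897 ],
       [  0.        ,   0.        ,   1.        ]]), 'R': array([[ 0.43517479,  0.90024385,  0.01356133],
       [ 0.51053863, -0.23432999, -0.82730875],
       [-0.74160179,  0.36694749, -0.56158377]]), 't': array([-255.66799184, -274.27387035, 1433.96355277])}
scene dish [(0.94, [236.8, 203.2, 39.0, 36.0]), (
[... 865 characters left out ...]
, -0.66397567],
       [ 0.40959507,  0.52258751, -0.74775275]]), 't': array([-451.06726319,  307.20971174, 1274.75767609])}
side dish [(0.91, [292.0, 231.9, 29.5, 34.1]), (0.87, [350.6, 213.2, 31.4, 36.2]), (0.85, [300.4, 179.2, 19.3, 29.4])]
side jarrito [(0.88, [280.7, 153.3, 26.2, 31.3])]
side mug [(0.92, [314.9, 186.0, 28.7, 30.5])]
side bottle [(0.58, [281.0, 177.8, 20.7, 37.7])]
side tray [(0.61, [174.1, 138.1, 88.7, 60.4])]
side board [(0.81, [340.4, 289.7, 58.4, 54.8]), (0.4, [375.7, 218.0, 109.5, 88.7]), (0.2, [319.7, 139.9, 68.0, 56.2])]
side warmer [(0.77, [320.9, 137.3, 67.0, 60.7])]
side press [(0.92, [375.4, 213.8, 106.6, 94.0])]
side spoon [(0.73, [242.6, 125.2, 38.8, 34.3])]
```

View pics/a.png

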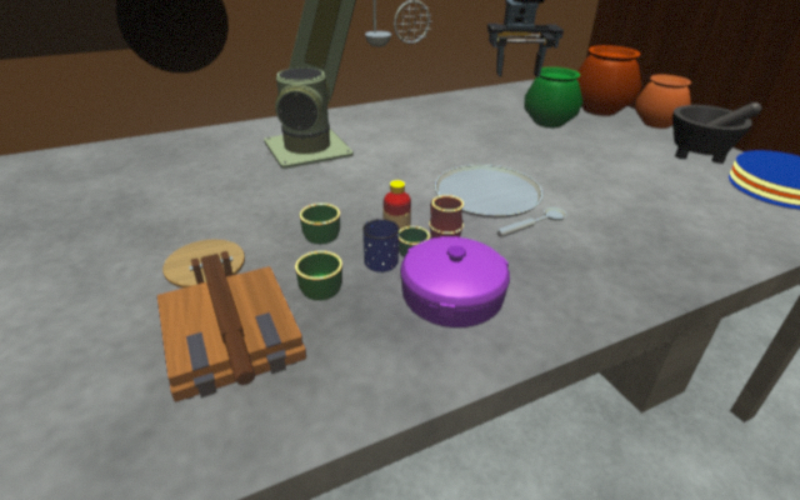

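View pics/b.png

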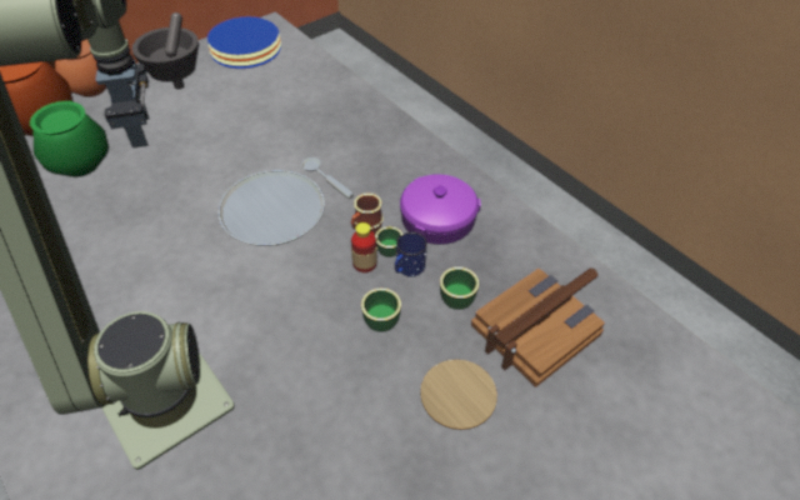

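Scene view: target dish at ~(331,192) between the mug (305,195), bottle (317,167) and jarrito (357,173). Larger look-alike dishes are at (256,178) and (256,220). The board lies at (163,211), on the robot's right, and the tray at (390,152), on the left. I'll triangulate by fitting the profiles to the boxes.

```bash
cat >> h.py <<'E'
from scipy.optimize import least_squares
prof={'dish':[(27,0),(32,42)],'jarrito':[(25,0),(34,42),(34,52),(31,95)],'mug':[(34,0),(34,80)],'bottle':[(29,0),(29,84),(15.5,107),(15.5,123)],
'warmer':[(85,0),(95,60),(95,84)],'tray':[(120,4),(130,14)],'board':[(75,0),(75,15)]}
th=np.linspace(0,2*np.pi,60,endpoint=False)
def ring(x,y,r,z): return np.c_[x+r*np.cos(th),y+r*np.sin(th),0*th+z]
def proj(C,P,fish=False):
    c=P@C['R'].T+C['t']; K=C['mtx']
    if fish:
        h=np.hypot(c[:,0],c[:,1]); a=np.arctan2(h,c[:,2])/np.maximum(h,1e-9)
        uv=c[:,:2]*a[:,None]
    else: uv=c[:,:2]/c[:,2:]
    return uv*[K[0,0],K[1,1]]+[K[0,2],K[1,2]]
def ray(C,uv,fish=False):
    K=C['mtx'];q=(np.array(uv,float)-[K[0,2],K[1,2]])/[K[0,0],K[1,1]]
    if fish:
        r=np.hypot(*q); d=np.r_[q/max(r,1e-9)*np.sin(r),np.cos(r)]
    else: d=np.r_[q,1]
    return -C['R'].T@C['t'], C['R'].T@d
def onz(C,uv,z,fish=False):
    o,d=ray(C,uv,fish); return (o+d*(z-o[2])/d[2])[:2]
E
python3 - <<'E'
from h import *
Cs={c:calibration(c) for c in('scene','side','wrist')}
bb={'dish':[('side',[300.4,179.2,19.3,29.4])],
'jarrito':[('scene',[345,157.6,26.1,32]),('side',[280.7,153.3,26.2,31.3])],
'mug':[('scene',[293.5,174.4,26.1,41.9]),('side',[314.9,186,28.7,30.5])],
'bottle':[('scene',[303.4,148.7,27.9,36.9]),('side',[281,177.8,20.7,37.7])],
'tray':[('scene',[348.7,130.6,86.7,45.2]),('side',[174.1,138.1,88.7,60.4])],
'warmer':[('scene',[321.4,187.9,87,75.5]),('side',[320.9,137.3,67,60.7])],
'board':[('scene',[133.1,190.6,64.5,39.2]),('side',[340.4,289.7,58.4,54.8])]}
for n,L in bb.items():
  def f(p):
    r=[]
    P=np.vstack([ring(p[0],p[1],a,z) for a,z in prof[n]])
    for c,b in L:
      q=proj(Cs[c],P);lo=q.min(0);hi=q.max(0)
      r+=[lo[0]-b[0],lo[1]-b[1],hi[0]-b[0]-b[2],hi[1]-b[1]-b[3]]
    return r
  s=least_squares(f,[500,100],loss='soft_l1');print(n,s.x.round(),np.round(f(s.x),1))
C=Cs['wrist'];s=state();print(C, -C['R'].T@C['t'], s['ee_pos'])
E
```

```text
dish [582.  34.] [-1.4  2.5  1.4 -2.3]
jarrito [585. 118.] [-0.4 -2.5  0.9  8.6  1.2 -0.5 -2.   4.1]
mug [594. -31.] [-1.5 -0.5  1.3  1.1  0.8 -2.7 -3.4  3.4]
bottle [517.  36.] [ 3.  -5.8 -2.1  7.5 -0.4 -1.5  0.4  1.7]
tray [445. 318.] [-1.   1.2 -1.  -2.2  2.8 -3.5 -1.5 -4.5]
warmer [744.  32.] [-3.4 -4.5 -0.1  1.2  0.6 -3.4 -1.9 -2.2]
board [ 462. -350.] [-4.6 -0.9 -2.   2.2 -3.6 -4.7 -0.4 -1.5]
{'mtx': array([[309.70691629,   0.        , 320.24766206],
       [  0.        , 309.70691629, 201.29468465],
       [  0.        ,   0.        ,   1.        ]]), 'R': array([[ 0.42619017,  0.90463303,  0.00101501],
       [ 0.86677591, -0.40867562,  0.28580371],
       [ 0.25896229, -0.12092695, -0.95828764]]), 't': array([-573.96128951,  -32.17780982,  391.67796465])} [171.0777871  553.43847203 385.1192669 ] [245.32265448 520.05728932 227.96461989]
```

Call:
send_rows(
  deltas=[
    [[0, 0, -0.04], [0, 0, -0.294]],
    [[0, 0, -0.04], [0, 0, -0.294]],
    [[0, 0, -0.04], [0, 0, -0.294]],
    [[0, 0, 0], [0, 0, 0]],
  ],
  grip=0,
  grip_force=25,
)

```text
time_s: 1.4
ee_pos: [245.9, 521.3, 290.8]
ee_rot: [179.7, 0.2, 180.0]
force: [-0.2, -0.3, -1.0]
gripper_width: 91.7
gripper_force: 0.0
```

Call:
send_rows(
  deltas=[
    [[-0.044, -0.08, 0], [0, 0, 0]],
    [[-0.044, -0.08, 0], [0, 0, 0]],
    [[-0.044, -0.08, 0], [0, 0, 0]],
    [[-0.044, -0.08, 0], [0, 0, 0]],
    [[-0.044, -0.08, 0], [0, 0, 0]],
    [[-0.044, -0.08, 0], [0, 0, 0]],
  ],
)

```text
time_s: 2.0
ee_pos: [377.5, 278.2, 286.9]
ee_rot: [-180.0, -0.1, 179.8]
force: [0.8, 0.7, -0.3]
gripper_width: 91.3
gripper_force: 0.0
```

Call:
send_rows(
  deltas=[
    [[-0.044, -0.08, 0], [0, 0, 0]],
    [[-0.044, -0.08, 0], [0, 0, 0]],
    [[-0.044, -0.08, 0], [0, 0, 0]],
    [[-0.044, -0.08, 0], [0, 0, 0]],
    [[-0.044, -0.08, 0], [0, 0, 0]],
    [[-0.044, -0.08, 0], [0, 0, 0]],
    [[0, 0, 0], [0, 0, 0]],
    [[0, 0, 0], [0, 0, 0]],
  ],
)

```text
time_s: 2.8
ee_pos: [509.1, 39.4, 286.6]
ee_rot: [180.0, -0.1, 179.7]
force: [-0.7, -0.8, -1.1]
gripper_width: 91.3
gripper_force: 0.0
```

```bash
python3 - <<'E'
from h import *
import pickle
C=calibration('wrist');a=grab_frame('wrist');save('c.png',a[:, :]);out={}
pickle.dump((C,a),open('w1.pkl','wb'))
for l in 'dish jarrito mug bottle warmer board tray'.split():
  ds=trace('wrist',l);out[l]=ds
  for d in ds:
    b=d['bbox'];u=[b[0]+b[2]/2,b[1]+b[3]/2]
    print(l,round(d['p'],2),b,onz(C,u,{'dish':42,'board':15,'tray':10}.get(l,60),True).round())
pickle.dump((C,a,out),open('w1.pkl','wb'))
E
```

```text
dish 0.96 [178.1, 102.6, 62.9, 63.4] [ 452. -110.]
dish 0.93 [158.8, 214.6, 53.1, 57.8] [ 613. -167.]
dish 0.81 [296.1, 205.5, 46.8, 44.7] [585.  37.]
jarrito 0.87 [348.9, 192.7, 49.2, 70.4] [579. 110.]
jarrito 0.57 [244.7, 195.6, 50.6, 69.6] [582. -29.]
mug 0.61 [242.3, 195.0, 50.7, 73.0] [583. -33.]
mug 0.58 [257.0, 258.6, 125.3, 83.5] [695.  37.]
bottle 0.85 [289.5, 150.9, 49.5, 57.4] [512.  31.]
warmer 0.65 [260.5, 255.2, 124.3, 87.3] [692.  42.]
board 0.91 [66.8, 105.4, 59.9, 84.5] [ 459. -336.]
board 0.51 [288.4, 150.9, 53.1, 56.9] [522.  31.]
board 0.17 [244.0, 195.9, 52.5, 69.1] [600. -37.]
tray 0.77 [427.3, 46.9, 132.9, 163.5] [440. 308.]
```

View pics/c.png

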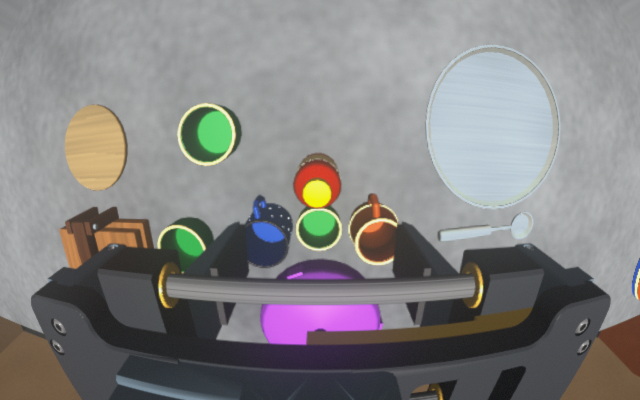

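Wrist view: dishes at (208,134), (185,243) and (319,229). The last one is boxed in by the bottle (317,180), mug (268,235) and jarrito (374,230), and is the smallest, so it fits. Next, a joint fit over the three views with a free base height, plus an enlarged crop.

```bash
python3 - <<'E'
from h import *
import pickle
Cw,a,out=pickle.load(open('w1.pkl','rb'))
save('d.png',cv2.resize(a[90:280,140:420],None,fx=2.8,fy=2.8,interpolation=cv2.INTER_CUBIC))
Cs={c:calibration(c) for c in('scene','side')};Cs['wrist']=Cw
# mask: l t r b
A='ltrb'
bb={'dish':[('wrist',[296.1,205.5,46.8,44.7],A),('side',[300.4,179.2,19.3,29.4],'t'),('scene',[316,180.2,27.8,22.5],'t')],
'jarrito':[('wrist',[348.9,192.7,49.2,70.4],'lrb'),('scene',[345,157.6,26.1,32],'ltr'),('side',[280.7,153.3,26.2,31.3],'tr')],
'mug':[('wrist',[242.3,195,50.7,73],'lrb'),('scene',[293.5,174.4,26.1,41.9],A),('side',[314.9,186,28.7,30.5],'trb')],
'bottle':[('wrist',[289.5,150.9,49.5,57.4],A),('scene',[303.4,148.7,27.9,36.9],'tl'),('side',[281,177.8,20.7,37.7],A)],
'tray':[('wrist',[427.3,46.9,132.9,163.5],A),('scene',[348.7,130.6,86.7,45.2],A),('side',[174.1,138.1,88.7,60.4],A)],
'board':[('wrist',[66.8,105.4,59.9,84.5],A),('scene',[133.1,190.6,64.5,39.2],'tlb'),('side',[340.4,289.7,58.4,54.8],A)]}
for n,L in bb.items():
  def f(p):
    r=[]
    P=np.vstack([ring(p[0],p[1],a,z+p[2]) for a,z in prof[n]])
    for c,b,m in L:
      q=proj(Cs[c],P,c=='wrist');lo=q.min(0);hi=q.max(0)
      d=dict(l=lo[0]-b[0],t=lo[1]-b[1],r=hi[0]-b[0]-b[2],b=hi[1]-b[1]-b[3]);r+=[d[k] for k in m]
    return r
  s=least_squares(f,[500,100,0],loss='soft_l1');print(n,s.x.round(),np.round(f(s.x),1))
E
```

```text
dish [590.  37.   1.] [ 0.6 -1.3 -0.4  1.9  0.4 -0. ]
jarrito [587. 113.  -6.] [-0.1  4.5  0.8 -1.8  0.5 -0.6  1.7 -0.1]
mug [595. -33.  -0.] [-1.7  3.1  0.3 -2.1 -0.1  0.8  1.4 -2.4 -2.9  3.7]
bottle [514.  31.  -1.] [ 0.6  0.9 -0.6 -0.3 -5.7  0.8 -0.3  0.3  0.5  3.4]
tray [441. 323.  -2.] [ 0.   1.  -1.1 -1.  -0.4  1.1 -0.9 -2.6  0.9 -3.1 -3.5 -4.2]
board [ 460. -353.   -3.] [-3.3 -0.8  1.9  1.1  0.1 -5.6  3.1 -3.5 -2.9 -0.3  0.5]
```

View pics/d.png

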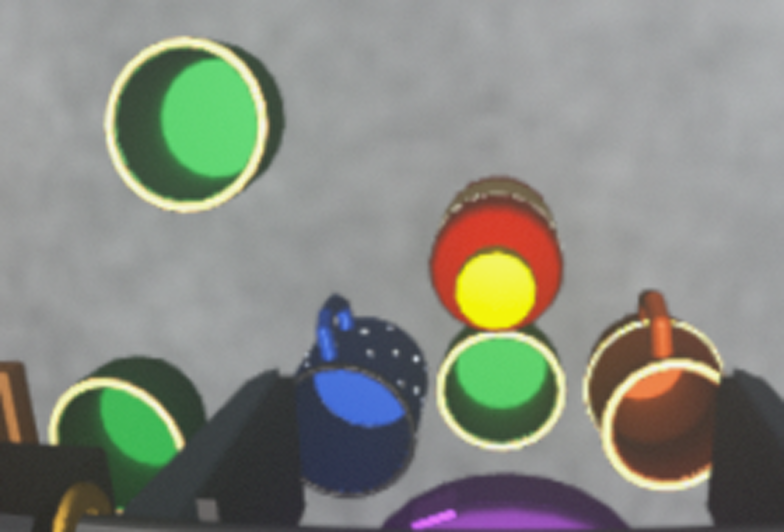

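The crop confirms it: the dish at (500,390) in the crop has the smallest rim and is enclosed by the three. Bottle first.

Call:
send_rows(
  deltas=[
    [[-0.01, -0.012, 0.06], [0, 0, 0]],
    [[0, 0, 0.08], [0, 0, 0]],
    [[0, 0, 0.08], [0, 0, 0]],
    [[0, 0, 0.08], [0, 0, 0]],
    [[0, 0, 0.06], [0, 0, 0]],
    [[0, 0, 0.04], [0, 0, 0]],
    [[0, 0, 0.03], [0, 0, 0]],
    [[0, 0, 0.01], [0, 0, 0]],
    [[0, 0, 0], [0, 0, 0]],
    [[0, 0, 0], [0, 0, 0]],
  ],
)

```text
time_s: 4.2
ee_pos: [515.1, 34.3, 68.7]
ee_rot: [180.0, 0.1, -180.0]
force: [-0.1, 0.4, -0.1]
gripper_width: 91.0
gripper_force: 0.0
```

Call:
send_rows(
  deltas=[
    [[0, 0, 0], [0, 0, 0]],
    [[0, 0, 0], [0, 0, 0]],
    [[0, 0, 0], [0, 0, 0]],
    [[0, 0, 0], [0, 0, 0]],
    [[0, 0, 0], [0, 0, 0]],
    [[0, 0, 0], [0, 0, 0]],
    [[0, 0, 0], [0, 0, 0]],
    [[0, 0, 0], [0, 0, 0]],
  ],
  grip=1,
  grip_force=25,
)

```text
time_s: 5.0
ee_pos: [514.6, 34.4, 68.2]
ee_rot: [180.0, 0.0, 180.0]
force: [-1.3, 2.1, 3.1]
gripper_width: 57.2
gripper_force: 25.0
```

Call:
send_rows(
  deltas=[
    [[0, 0, -0.02], [0, 0, 0]],
    [[0, 0, -0.04], [0, 0, 0]],
    [[0, 0, -0.05], [0, 0, 0]],
    [[0, 0, -0.05], [0, 0, 0]],
    [[0, 0, -0.02], [0, 0, 0]],
    [[0, 0, 0], [0, 0, 0]],
  ],
)

```text
time_s: 5.6
ee_pos: [515.0, 33.9, 159.0]
ee_rot: [-180.0, 0.1, -180.0]
force: [1.2, 0.5, -3.3]
gripper_width: 57.4
gripper_force: 25.0
```

Call:
send_rows(
  deltas=[
    [[0.028, 0.058, 0], [0, 0, 0]],
    [[0.028, 0.058, 0], [0, 0, 0]],
    [[0.028, 0.058, 0], [0, 0, 0]],
    [[0.028, 0.058, 0], [0, 0, 0]],
    [[0.028, 0.058, 0], [0, 0, 0]],
    [[0.028, 0.058, 0], [0, 0, 0]],
    [[0.028, 0.058, 0], [0, 0, 0]],
    [[0.028, 0.058, 0], [0, 0, 0]],
    [[0.028, 0.058, 0], [0, 0, 0]],
    [[0.028, 0.058, 0], [0, 0, 0]],
  ],
)

```text
time_s: 6.6
ee_pos: [372.8, 324.3, 156.2]
ee_rot: [-179.9, -0.1, -180.0]
force: [1.7, 0.1, -3.1]
gripper_width: 57.5
gripper_force: 25.0
```

Call:
send_rows(
  deltas=[
    [[0, 0, 0], [0, 0, 0]],
    [[0, 0, 0.04], [0, 0, 0]],
    [[0, 0, 0.04], [0, 0, 0]],
    [[0, 0, 0.04], [0, 0, 0]],
    [[0, 0, 0.02], [0, 0, 0]],
    [[0, 0, 0.01], [0, 0, 0]],
    [[0, 0, 0.01], [0, 0, 0]],
    [[0, 0, 0], [0, 0, 0]],
    [[0, 0, 0], [0, 0, 0]],
  ],
)

```text
time_s: 7.5
ee_pos: [374.8, 324.3, 78.5]
ee_rot: [180.0, 0.1, -180.0]
force: [-0.3, 0.1, -3.7]
gripper_width: 57.8
gripper_force: 25.0
```

Call:
send_rows(
  deltas=[
    [[0, 0, 0.008], [0, 0, 0]],
    [[0, 0, 0.003], [0, 0, 0]],
    [[0, 0, 0], [0, 0, 0]],
    [[0, 0, 0], [0, 0, 0]],
  ],
)

```text
time_s: 7.9
ee_pos: [374.4, 324.1, 72.5]
ee_rot: [180.0, 0.0, -180.0]
force: [-0.3, 0.5, -4.1]
gripper_width: 57.4
gripper_force: 25.0
```

Call:
send_rows(
  deltas=[
    [[0, 0, 0.002], [0, 0, 0]],
    [[0, 0, 0], [0, 0, 0]],
    [[0, 0, 0], [0, 0, 0]],
  ],
)

```text
time_s: 8.2
ee_pos: [374.6, 324.3, 72.1]
ee_rot: [180.0, 0.0, -180.0]
force: [-2.0, -0.5, 5.4]
gripper_width: 57.6
gripper_force: 25.0
```

Call:
send_rows(
  deltas=[
    [[0, 0, 0], [0, 0, 0]],
    [[0, 0, 0], [0, 0, 0]],
    [[0, 0, 0], [0, 0, 0]],
    [[0, 0, 0], [0, 0, 0]],
    [[0, 0, 0], [0, 0, 0]],
  ],
  grip=0,
)

```text
time_s: 8.7
ee_pos: [374.4, 324.1, 71.4]
ee_rot: [180.0, -0.0, -180.0]
force: [-0.1, 0.4, 0.2]
gripper_width: 91.0
gripper_force: 0.0
```

Call:
send_rows(
  deltas=[
    [[0, 0, -0.06], [0, 0, 0]],
    [[0, 0, -0.08], [0, 0, 0]],
    [[0, 0, -0.06], [0, 0, 0]],
  ],
)

```text
time_s: 9.0
ee_pos: [374.7, 324.4, 173.3]
ee_rot: [179.9, 0.1, -180.0]
force: [0.7, 0.7, 0.1]
gripper_width: 91.5
gripper_force: 0.0
```

Call:
send_rows(
  deltas=[
    [[-0.027, -0.072, 0], [0, 0, 0]],
    [[-0.027, -0.072, 0], [0, 0, 0]],
    [[-0.027, -0.072, 0], [0, 0, 0]],
    [[-0.027, -0.072, 0], [0, 0, 0]],
    [[-0.027, -0.072, 0], [0, 0, 0]],
    [[-0.027, -0.072, 0], [0, 0, 0]],
    [[-0.027, -0.072, 0], [0, 0, 0]],
    [[-0.027, -0.072, 0], [0, 0, 0]],
    [[-0.027, -0.072, 0], [0, 0, 0]],
    [[-0.027, -0.068, 0], [0, 0, 0]],
  ],
)

```text
time_s: 10.0
ee_pos: [509.8, -35.6, 171.4]
ee_rot: [180.0, 0.0, 180.0]
force: [-0.1, 0.4, -0.7]
gripper_width: 91.0
gripper_force: 0.0
```

```bash
cat >> h.py <<'E'
def fit(n,m,c='wrist',z0=0,near=None,pr=True):
    C=calibration(c);fr=grab_frame(c);best=[]
    for d in trace(c,n):
        b=d['bbox'];P0=prof[n]
        def f(p):
            P=np.vstack([ring(p[0],p[1],a,z+z0) for a,z in P0]);q=proj(C,P,c=='wrist');lo=q.min(0);hi=q.max(0)
            D=dict(l=lo[0]-b[0],t=lo[1]-b[1],r=hi[0]-b[0]-b[2],b=hi[1]-b[1]-b[3]);return [D[k] for k in m]
        s=least_squares(f,onz(C,[b[0]+b[2]/2,b[1]+b[3]/2],40,c=='wrist'))
        print(c,n,round(d['p'],2),s.x.round(1),np.round(f(s.x),1),b)
    return fr
E
python3 - <<'E'
from h import *
print(state()['ee_pos'])
fr=fit('mug','lrb');fit('jarrito','lrb');fit('dish','ltrb');save('e.png',fr)
E
```

```text
[509.76047766 -35.61581803 171.41755949]
wrist mug 0.84 [592.9 -36.4] [-1.3  1.3  0.2] [286.0, 224.8, 68.7, 95.6]
wrist jarrito 0.79 [535.6  96.7] [-13.6  13.    1.6] [429.5, 219.3, 57.1, 49.4]
wrist dish 0.96 [578.9  25.4] [-10.1  -7.9  11.    9.5] [357.8, 231.5, 38.4, 46.1]
wrist dish 0.9 [ 453.2 -113.4] [ 13.6  12.9 -13.4 -13.9] [192.4, 94.5, 93.0, 93.5]
wrist dish 0.61 [599.1 -37.7] [  6.3  16.4  -6.2 -18.7] [281.8, 223.9, 72.3, 98.0]
wrist dish 0.46 [ 589.8 -187.1] [-19.3 -18.2  17.2  21.6] [179.9, 249.5, 21.1, 20.1]
```

View pics/e.png

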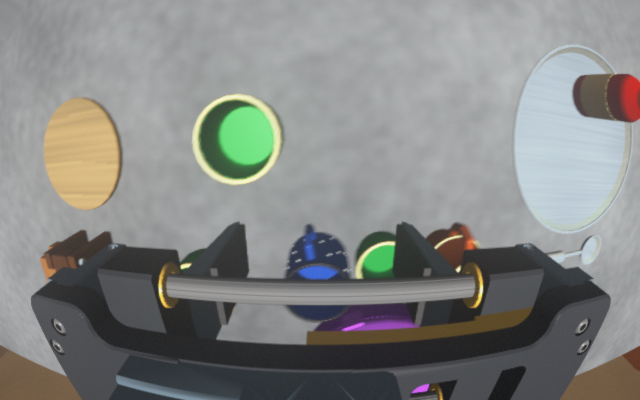

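The mug shows at (318,280), with the bottle upright on the tray at (605,97).

Call:
send_rows(
  deltas=[
    [[-0.06, 0, 0], [0, 0, 0]],
    [[-0.07, 0, 0], [0, 0, 0]],
    [[-0.034, 0, 0.02], [0, 0, 0]],
    [[0, 0, 0.05], [0, 0, 0]],
    [[0, 0, 0.06], [0, 0, 0]],
    [[0, 0, 0.04], [0, 0, 0]],
    [[0, 0, 0.03], [0, 0, 0]],
    [[0, 0, 0.012], [0, 0, 0]],
    [[0, 0, 0], [0, 0, 0]],
    [[0, 0, 0], [0, 0, 0]],
  ],
)

```text
time_s: 11.3
ee_pos: [591.9, -33.3, 66.3]
ee_rot: [180.0, 0.1, -179.9]
force: [0.2, -0.5, -0.4]
gripper_width: 91.2
gripper_force: 0.0
```

Call:
send_rows(
  deltas=[
    [[0, 0, 0], [0, 0, 0]],
    [[0, 0, 0], [0, 0, 0]],
    [[0, 0, 0], [0, 0, 0]],
    [[0, 0, 0], [0, 0, 0]],
    [[0, 0, 0], [0, 0, 0]],
    [[0, 0, 0], [0, 0, 0]],
  ],
  grip=1,
  grip_force=20,
)

```text
time_s: 11.9
ee_pos: [591.9, -34.3, 66.1]
ee_rot: [-180.0, 0.1, -180.0]
force: [-0.2, -1.6, 4.5]
gripper_width: 67.9
gripper_force: 20.0
```

Call:
send_rows(
  deltas=[
    [[0, 0, -0.02], [0, 0, 0]],
    [[0, 0, -0.04], [0, 0, 0]],
    [[0, 0, -0.06], [0, 0, 0]],
    [[0, 0, -0.06], [0, 0, 0]],
    [[0, 0, -0.06], [0, 0, 0]],
    [[0, 0, -0.02], [0, 0, 0]],
    [[0, 0, 0], [0, 0, 0]],
  ],
)

```text
time_s: 12.6
ee_pos: [591.9, -33.7, 196.6]
ee_rot: [180.0, 0.1, -180.0]
force: [0.1, -0.0, -2.0]
gripper_width: 67.9
gripper_force: 20.0
```

Call:
send_rows(
  deltas=[
    [[0.021, 0.06, 0], [0, 0, 0]],
    [[0.021, 0.06, 0], [0, 0, 0]],
    [[0.021, 0.06, 0], [0, 0, 0]],
    [[0.021, 0.06, 0], [0, 0, 0]],
    [[0.021, 0.06, 0], [0, 0, 0]],
    [[0.021, 0.06, 0], [0, 0, 0]],
    [[0.021, 0.06, 0], [0, 0, 0]],
    [[0.021, 0.06, 0], [0, 0, 0]],
    [[0.021, 0.06, 0], [0, 0, 0]],
    [[0.021, 0.06, 0], [0, 0, 0]],
  ],
)

```text
time_s: 13.6
ee_pos: [484.6, 266.8, 193.0]
ee_rot: [-179.9, -0.2, -180.0]
force: [0.4, 0.0, -2.1]
gripper_width: 67.7
gripper_force: 20.0
```

Call:
send_rows(
  deltas=[
    [[0, 0, 0.02], [0, 0, 0]],
    [[0, 0, 0.05], [0, 0, 0]],
    [[0, 0, 0.06], [0, 0, 0]],
    [[0, 0, 0.05], [0, 0, 0]],
    [[0, 0, 0.03], [0, 0, 0]],
    [[0, 0, 0.02], [0, 0, 0]],
    [[0, 0, 0.012], [0, 0, 0]],
    [[0, 0, 0], [0, 0, 0]],
    [[0, 0, 0], [0, 0, 0]],
  ],
)

```text
time_s: 14.5
ee_pos: [486.8, 266.2, 74.8]
ee_rot: [180.0, 0.0, -180.0]
force: [-0.7, -0.8, -1.3]
gripper_width: 67.7
gripper_force: 20.0
```

Target z is about 70.

Call:
send_rows(
  deltas=[
    [[0, 0, 0.006], [0, 0, 0]],
    [[0, 0, 0.003], [0, 0, 0]],
    [[0, 0, 0.001], [0, 0, 0]],
    [[0, 0, 0], [0, 0, 0]],
    [[0, 0, 0], [0, 0, 0]],
  ],
)

```text
time_s: 15.0
ee_pos: [486.7, 266.2, 70.0]
ee_rot: [180.0, 0.1, -180.0]
force: [-1.2, 0.0, 4.3]
gripper_width: 68.0
gripper_force: 20.0
```

Call:
send_rows(
  deltas=[
    [[0, 0, 0], [0, 0, 0]],
    [[0, 0, 0], [0, 0, 0]],
    [[0, 0, 0], [0, 0, 0]],
    [[0, 0, 0], [0, 0, 0]],
    [[0, 0, -0.06], [0, 0, 0]],
    [[0, 0, -0.08], [0, 0, 0]],
    [[0, 0, -0.06], [0, 0, 0]],
  ],
  grip=0,
)

```text
time_s: 15.7
ee_pos: [486.7, 266.3, 171.3]
ee_rot: [180.0, 0.1, -180.0]
force: [0.7, 0.5, 0.3]
gripper_width: 91.1
gripper_force: 0.0
```

Call:
send_rows(
  deltas=[
    [[-0.008, -0.06, 0], [0, 0, 0]],
    [[-0.008, -0.07, 0], [0, 0, 0]],
    [[-0.008, -0.07, 0], [0, 0, 0]],
    [[-0.008, -0.06, 0], [0, 0, 0]],
    [[-0.01, -0.048, 0], [0, 0, 0]],
    [[0, 0, 0], [0, 0, 0]],
  ],
)

```text
time_s: 16.3
ee_pos: [507.7, 109.8, 169.4]
ee_rot: [-180.0, 0.0, 179.8]
force: [0.2, 1.2, -0.1]
gripper_width: 91.3
gripper_force: 0.0
```

```bash
python3 - <<'E'
from h import *
print(state()['ee_pos'])
fr=fit('jarrito','lrb');fit('jarrito','lr');save('f.png',fr)
E
```

```text
[507.70794792 109.79089956 169.43991061]
wrist jarrito 0.88 [585.  113.1] [-0.5  0.5  0.1] [291.2, 228.0, 68.2, 96.3]
wrist jarrito 0.9 [563.  112.7] [ 0. -0.] [286.2, 224.5, 71.7, 99.8]
```

View pics/f.png

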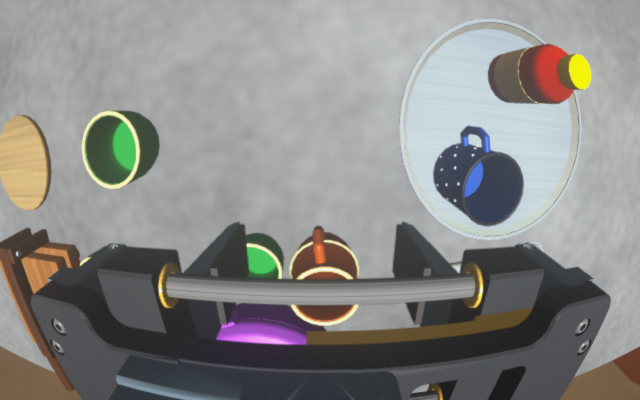

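The jarrito shows at (325,275). The mug and bottle stand upright on the tray, at (480,180) and (540,75).

Call:
send_rows(
  deltas=[
    [[-0.06, 0.005, 0], [0, 0, 0]],
    [[-0.07, 0, 0], [0, 0, 0]],
    [[-0.028, 0, 0.02], [0, 0, 0]],
    [[0, 0, 0.05], [0, 0, 0]],
    [[0, 0, 0.06], [0, 0, 0]],
    [[0, 0, 0.04], [0, 0, 0]],
    [[0, 0, 0.03], [0, 0, 0]],
    [[0, 0, 0.008], [0, 0, 0]],
    [[0, 0, 0], [0, 0, 0]],
    [[0, 0, 0], [0, 0, 0]],
  ],
)

```text
time_s: 17.5
ee_pos: [586.7, 115.1, 66.1]
ee_rot: [180.0, 0.1, -180.0]
force: [-0.2, 0.2, -0.4]
gripper_width: 91.2
gripper_force: 0.0
```

Call:
send_rows(
  deltas=[
    [[0, 0, 0], [0, 0, 0]],
    [[0, 0, 0], [0, 0, 0]],
    [[0, 0, 0], [0, 0, 0]],
    [[0, 0, 0], [0, 0, 0]],
    [[0, 0, 0], [0, 0, 0]],
    [[0, 0, 0], [0, 0, 0]],
  ],
  grip=1,
  grip_force=25,
)

```text
time_s: 18.1
ee_pos: [586.6, 114.2, 65.8]
ee_rot: [-180.0, 0.0, -180.0]
force: [-1.2, -2.6, 4.2]
gripper_width: 62.5
gripper_force: 25.0
```

Call:
send_rows(
  deltas=[
    [[0, 0, -0.02], [0, 0, 0]],
    [[0, 0, 0], [0, 0, 0]],
    [[0, 0, -0.04], [0, 0, 0]],
    [[0, 0, -0.06], [0, 0, 0]],
    [[0, 0, -0.06], [0, 0, 0]],
    [[0, 0, -0.06], [0, 0, 0]],
    [[0, 0, -0.02], [0, 0, 0]],
    [[0, 0, 0], [0, 0, 0]],
  ],
)

```text
time_s: 18.9
ee_pos: [587.0, 114.9, 196.6]
ee_rot: [179.9, 0.2, -180.0]
force: [-0.3, -0.8, -2.4]
gripper_width: 62.9
gripper_force: 24.5
```

Call:
send_rows(
  deltas=[
    [[0.02, 0.053, 0], [0, 0, 0]],
    [[0.02, 0.053, 0], [0, 0, 0]],
    [[0.02, 0.053, 0], [0, 0, 0]],
    [[0.02, 0.053, 0], [0, 0, 0]],
    [[0.02, 0.053, 0], [0, 0, 0]],
    [[0.02, 0.053, 0], [0, 0, 0]],
    [[0.02, 0.053, 0], [0, 0, 0]],
    [[0.02, 0.053, 0], [0, 0, 0]],
    [[0.02, 0.053, 0], [0, 0, 0]],
    [[0.02, 0.053, 0], [0, 0, 0]],
  ],
)

```text
time_s: 19.9
ee_pos: [484.8, 380.0, 192.6]
ee_rot: [-179.9, -0.2, -180.0]
force: [0.3, 0.5, -2.3]
gripper_width: 62.6
gripper_force: 24.5
```

Call:
send_rows(
  deltas=[
    [[0, 0, 0.02], [0, 0, 0]],
    [[0, 0, 0.05], [0, 0, 0]],
    [[0, 0, 0.06], [0, 0, 0]],
    [[0, 0, 0.05], [0, 0, 0]],
    [[0, 0, 0.03], [0, 0, 0]],
    [[0, 0, 0.02], [0, 0, 0]],
    [[0, 0, 0.012], [0, 0, 0]],
    [[0, 0, 0], [0, 0, 0]],
    [[0, 0, 0], [0, 0, 0]],
  ],
)

```text
time_s: 20.8
ee_pos: [486.7, 379.8, 74.9]
ee_rot: [180.0, 0.0, -180.0]
force: [-0.1, 0.4, -2.6]
gripper_width: 62.2
gripper_force: 24.5
```

Call:
send_rows(
  deltas=[
    [[0, 0, 0.006], [0, 0, 0]],
    [[0, 0, 0.003], [0, 0, 0]],
    [[0, 0, 0.001], [0, 0, 0]],
    [[0, 0, 0], [0, 0, 0]],
    [[0, 0, 0], [0, 0, 0]],
  ],
)

```text
time_s: 21.3
ee_pos: [486.7, 379.7, 69.9]
ee_rot: [180.0, 0.1, -180.0]
force: [0.9, -0.1, -0.4]
gripper_width: 62.4
gripper_force: 24.7
```

Call:
send_rows(
  deltas=[
    [[0, 0, 0.001], [0, 0, 0]],
    [[0, 0, 0], [0, 0, 0]],
    [[0, 0, 0], [0, 0, 0]],
  ],
)

```text
time_s: 21.6
ee_pos: [486.8, 379.7, 69.8]
ee_rot: [180.0, 0.1, -180.0]
force: [0.6, -2.0, 5.5]
gripper_width: 62.4
gripper_force: 25.1
```

Call:
send_rows(
  deltas=[
    [[0, 0, 0], [0, 0, 0]],
    [[0, 0, 0], [0, 0, 0]],
    [[0, 0, 0], [0, 0, 0]],
    [[0, 0, 0], [0, 0, 0]],
    [[0, 0, -0.06], [0, 0, 0]],
    [[0, 0, -0.08], [0, 0, 0]],
    [[0, 0, -0.06], [0, 0, 0]],
  ],
  grip=0,
)

```text
time_s: 22.3
ee_pos: [486.6, 379.9, 170.7]
ee_rot: [179.9, 0.0, -180.0]
force: [0.8, -0.8, 0.7]
gripper_width: 91.2
gripper_force: 0.0
```

Call:
send_rows(
  deltas=[
    [[-0.005, -0.069, 0], [0, 0, 0]],
    [[-0.005, -0.069, 0], [0, 0, 0]],
    [[-0.005, -0.069, 0], [0, 0, 0]],
    [[-0.005, -0.069, 0], [0, 0, 0]],
    [[-0.005, -0.069, 0], [0, 0, 0]],
    [[-0.005, -0.069, 0], [0, 0, 0]],
    [[-0.005, -0.069, 0], [0, 0, 0]],
    [[-0.005, -0.069, 0], [0, 0, 0]],
    [[-0.005, -0.069, 0], [0, 0, 0]],
    [[-0.005, -0.063, 0], [0, 0, 0]],
  ],
)

```text
time_s: 23.3
ee_pos: [511.2, 36.2, 168.9]
ee_rot: [180.0, -0.0, 180.0]
force: [0.0, 0.0, 0.3]
gripper_width: 91.4
gripper_force: 0.0
```

```bash
python3 - <<'E'
from h import *
print(state()['ee_pos'])
fr=fit('dish','ltrb');fit('tray','ltrb');save('g.png',fr)
for n in('bottle','mug','jarrito'):fit(n,'ltrb',z0=4)
E
```

```text
[511.22862163  36.15044775 168.86125481]
wrist dish 0.88 [ 452.7 -115.3] [ 10.1  10.4  -8.6 -11.2] [132.4, 99.6, 83.6, 85.1]
wrist dish 0.61 [578.5  37.5] [ 1.3 -8.6 -1.3  9.1] [290.1, 231.1, 64.6, 47.2]
wrist dish 0.58 [ 589.7 -150.2] [-11.5 -14.    9.6  16.2] [147.4, 243.3, 35.5, 28.6]
wrist tray 0.69 [439.4 321.3] [ 1.8 -0.5 -3.8  0.4] [464.5, 31.9, 150.3, 202.2]
wrist bottle 0.96 [372.8 324.1] [-1.3  0.   1.6 -0. ] [535.1, 55.5, 95.8, 54.7]
wrist mug 0.89 [480.9 264.2] [-1.5 10.6  0.3 -9.6] [487.1, 127.2, 84.8, 96.4]
wrist jarrito 0.63 [477.1 387.1] [-1.6  7.9  0.3 -7.8] [564.7, 140.3, 72.8, 78.3]
```

View pics/g.png

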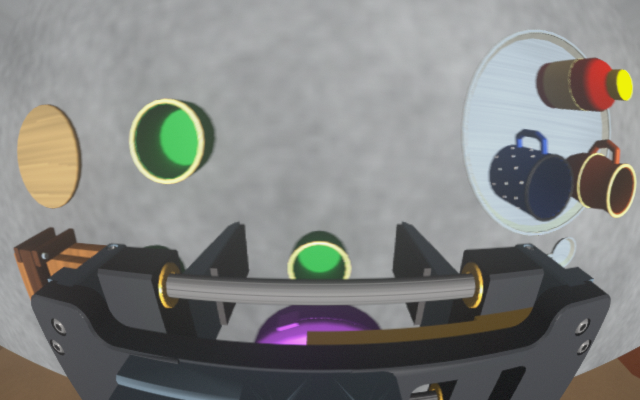

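The dish is alone at (320,260), the three stand upright on the tray (570,130). Now the dish.

Call:
send_rows(
  deltas=[
    [[-0.06, 0.002, 0], [0, 0, 0]],
    [[-0.07, 0, 0], [0, 0, 0]],
    [[-0.028, 0, 0.03], [0, 0, 0]],
    [[0, 0, 0.06], [0, 0, 0]],
    [[0, 0, 0.07], [0, 0, 0]],
    [[0, 0, 0.06], [0, 0, 0]],
    [[0, 0, 0.04], [0, 0, 0]],
    [[0, 0, 0.03], [0, 0, 0]],
    [[0, 0, 0], [0, 0, 0]],
    [[0, 0, 0], [0, 0, 0]],
  ],
)

```text
time_s: 24.8
ee_pos: [590.7, 39.1, 24.1]
ee_rot: [180.0, 0.0, -180.0]
force: [0.1, -0.1, 1.3]
gripper_width: 91.3
gripper_force: 0.0
```

Call:
send_rows(
  deltas=[
    [[0, 0, 0], [0, 0, 0]],
    [[0, 0, 0], [0, 0, 0]],
    [[0, 0, 0], [0, 0, 0]],
    [[0, 0, 0], [0, 0, 0]],
    [[0, 0, 0], [0, 0, 0]],
    [[0, 0, 0], [0, 0, 0]],
  ],
  grip=1,
  grip_force=15,
)

```text
time_s: 25.4
ee_pos: [590.8, 38.4, 24.7]
ee_rot: [-180.0, 0.1, -180.0]
force: [-1.3, -0.8, 4.9]
gripper_width: 63.5
gripper_force: 15.0
```

Call:
send_rows(
  deltas=[
    [[0, 0, -0.02], [0, 0, 0]],
    [[0, 0, 0], [0, 0, 0]],
    [[0, 0, -0.04], [0, 0, 0]],
    [[0, 0, -0.06], [0, 0, 0]],
    [[0, 0, -0.06], [0, 0, 0]],
    [[0, 0, -0.04], [0, 0, 0]],
    [[0, 0, 0], [0, 0, 0]],
  ],
)

```text
time_s: 26.1
ee_pos: [592.3, 38.9, 136.8]
ee_rot: [180.0, 0.4, -180.0]
force: [0.5, -0.2, -1.1]
gripper_width: 64.4
gripper_force: 15.0
```

Call:
send_rows(
  deltas=[
    [[0.038, -0.078, 0], [0, 0, 0]],
    [[0.038, -0.078, 0], [0, 0, 0]],
    [[0.038, -0.078, 0], [0, 0, 0]],
    [[0.038, -0.078, 0], [0, 0, 0]],
    [[0.038, -0.078, 0], [0, 0, 0]],
    [[0.038, -0.078, 0], [0, 0, 0]],
    [[0.038, -0.078, 0], [0, 0, 0]],
    [[0.038, -0.078, 0], [0, 0, 0]],
    [[0.038, -0.078, 0], [0, 0, 0]],
    [[0.038, -0.076, 0], [0, 0, 0]],
  ],
)

```text
time_s: 27.1
ee_pos: [398.9, -351.2, 132.3]
ee_rot: [179.9, -0.1, 180.0]
force: [0.6, -1.0, -0.4]
gripper_width: 63.9
gripper_force: 15.0
```

```bash
python3 - <<'E'
from h import *
print(state()['ee_pos'])
fr=fit('board','ltrb');fit('board','lrt');save('i.png',fr)
fit('board','ltrb','side');fit('board','tlb','scene')
E
```

```text
[ 398.90065511 -351.22205217  132.25362671]
wrist board 0.84 [ 419.5 -348.1] [-11.4 -41.7  11.8  57.9] [257.5, 182.8, 132.6, 48.9]
wrist board 0.65 [ 462.5 -347.8] [-7.5  7.6  1.4] [260.6, 185.3, 133.0, 120.4]
side board 0.97 [ 446.1 -370.5] [ -3.1 -10.5   3.1   8.7] [340.4, 304.4, 56.3, 40.3]
scene board 0.56 [ 475.1 -337.6] [-0.7  0.   0.5] [134.7, 192.0, 62.7, 41.4]
```

View pics/i.png

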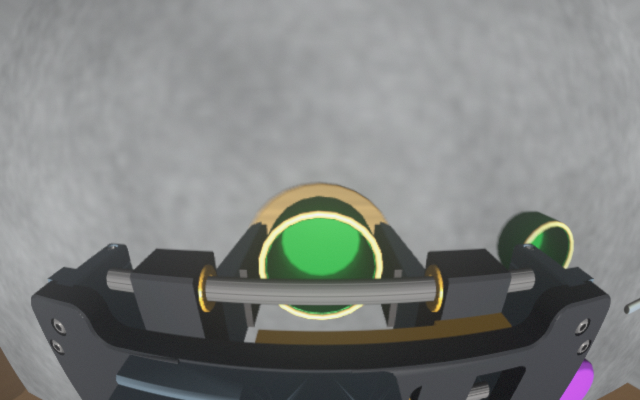

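Holding the dish at (320,262); the board's near arc peaks at (321,183). I'll fit the circle of the arc.

```bash
python3 - <<'E'
from h import *
C=calibration('wrist');fr=grab_frame('wrist')
hsv=cv2.cvtColor(fr,cv2.COLOR_RGB2HSV)
P=[]
for m in [trace('wrist','board')[0]['pixels'], (hsv[:,:,1]>70)&(hsv[:,:,0]>8)&(hsv[:,:,0]<26)]:
  P=[]
  for u in range(262,380,4):
    v=np.where(m[170:225,u])[0]
    if len(v): P.append(onz(C,[u,170+v[0]-.5],15,True))
  P=np.array(P)
  s=least_squares(lambda p:np.hypot(*(P-p).T)-75,[460,-350],loss='soft_l1',f_scale=2)
  s2=least_squares(lambda p:np.hypot(*(P-p[:2]).T)-p[2],[460,-350,75],loss='soft_l1',f_scale=2)
  print(len(P),s.x.round(1),s2.x.round(1),np.round(s.fun[::5],1))
c1=calibration('wrist')
# held dish centre: rim bbox
print(onz(c1,[321,262],132-24.5+42,True))
E
```

```text
30 [ 457.4 -350.3] [ 453.  -350.3   71. ] [-0.8 -0.5  0.1  1.1  0.2 -0.9]
30 [ 457.7 -350.1] [ 455.2 -350.1   72.7] [-0.5 -0.2  0.4  0.5  0.4 -0.7]
[ 393.75730544 -350.03919123]
```

Call:
send_rows(
  deltas=[
    [[-0.04, 0, 0], [0, 0, 0]],
    [[-0.05, 0, 0], [0, 0, 0]],
    [[-0.034, 0, 0], [0, 0, 0]],
    [[0, 0, 0.04], [0, 0, 0]],
    [[0, 0, 0.05], [0, 0, 0]],
    [[0, 0, 0.04], [0, 0, 0]],
    [[0, 0, 0.02], [0, 0, 0]],
    [[0, 0, 0.014], [0, 0, 0]],
    [[0, 0, 0], [0, 0, 0]],
    [[0, 0, 0], [0, 0, 0]],
  ],
)

```text
time_s: 28.6
ee_pos: [463.1, -350.7, 52.7]
ee_rot: [-179.9, 0.1, -180.0]
force: [0.4, 0.1, -1.4]
gripper_width: 63.9
gripper_force: 15.0
```

Call:
send_rows(
  deltas=[
    [[0.004, 0, 0.01], [0, 0, 0]],
    [[0, 0, 0.01], [0, 0, 0]],
    [[0, 0, 0.004], [0, 0, 0]],
    [[0, 0, 0], [0, 0, 0]],
    [[0, 0, 0], [0, 0, 0]],
  ],
)

```text
time_s: 29.1
ee_pos: [460.6, -350.5, 39.9]
ee_rot: [-180.0, 0.0, -180.0]
force: [0.7, -1.2, -1.2]
gripper_width: 64.0
gripper_force: 15.0
```

Call:
send_rows(
  deltas=[
    [[0, 0, 0.002], [0, 0, 0]],
    [[0, 0, 0], [0, 0, 0]],
    [[0, 0, 0], [0, 0, 0]],
  ],
)

```text
time_s: 29.4
ee_pos: [460.6, -350.5, 39.7]
ee_rot: [-180.0, 0.0, -180.0]
force: [-1.6, 0.7, 6.1]
gripper_width: 63.9
gripper_force: 15.0
```

Call:
send_rows(
  deltas=[
    [[0, 0, 0], [0, 0, 0]],
    [[0, 0, 0], [0, 0, 0]],
    [[0, 0, 0], [0, 0, 0]],
    [[0, 0, 0], [0, 0, 0]],
    [[0, 0, -0.06], [0, 0, 0]],
    [[0, 0, -0.08], [0, 0, 0]],
    [[0, 0, -0.1], [0, 0, 0]],
    [[0.06, 0, -0.08], [0, 0, 0]],
    [[0.08, 0, -0.04], [0, 0, 0]],
    [[0.04, 0, 0], [0, 0, 0]],
  ],
  grip=0,
)

```text
time_s: 30.4
ee_pos: [369.6, -351.3, 222.5]
ee_rot: [-179.7, 0.2, 180.0]
force: [-0.1, -0.2, -0.5]
gripper_width: 91.4
gripper_force: 0.0
```

```bash
python3 - <<'E'
from h import *
print(state()['ee_pos'])
C=calibration('wrist');fr=grab_frame('wrist');save('j.png',fr)
print(fr.shape)
fit('dish','ltrb',z0=15);fit('board','ltrb')
fit('dish','ltrb','side',z0=15);fit('dish','ltrb','scene',z0=15)
E
```

```text
[ 369.58105755 -351.32402216  222.47988917]
(400, 640, 3)
wrist dish 0.96 [ 429.6 -120.4] [ 5.2 -9.8 -4.9  9.9] [464.2, 217.8, 61.0, 32.7]
wrist dish 0.63 [ 450.2 -351.1] [ 0.2 -5.6 -0.2  5.9] [293.0, 230.0, 55.5, 46.4]
wrist board 0.67 [ 446.6 -352.2] [ -0.3 -10.6   0.3  13.9] [261.6, 189.6, 116.1, 85.5]
side dish 0.92 [ 453.4 -362.1] [-1.  -0.3  1.   0.3] [357.2, 296.8, 25.2, 30.1]
side dish 0.74 [ 634.1 -191.3] [-5.1  1.5  5.1 -1.6] [370.1, 215.5, 13.8, 29.8]
side dish 0.72 [ 444.1 -110.9] [-0.5  4.5  0.5 -4.3] [290.6, 228.4, 23.6, 36.4]
scene dish 0.84 [ 468.6 -116. ] [ 3.9  2.9 -3.9 -2.2] [238.7, 163.2, 33.2, 31.1]
scene dish 0.77 [ 632.2 -169.2] [ 5.1  3.9 -5.2 -2.9] [236.1, 200.4, 39.9, 38.2]
scene dish 0.66 [ 449.1 -353.8] [ 0.6 -2.8 -0.6  2.6] [141.0, 185.7, 31.1, 23.1]
```

View pics/j.png

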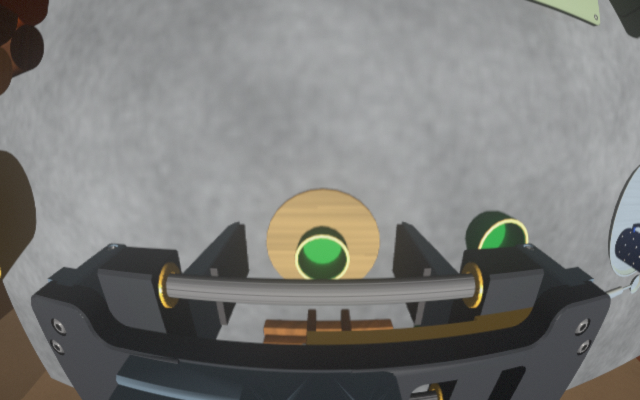

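The dish stands on the board at (322,255), but the bar hides the far side. I'll check centring by fitting the visible arcs.

```bash
python3 - <<'E'
from h import *
C=calibration('wrist');fr=grab_frame('wrist')
def arc(name,z,r,box):
  ds=[d for d in trace('wrist',name) if 250<d['bbox'][0]<310]
  m=ds[0]['pixels'];P=[]
  ys,xs=np.where(m)
  for u in range(xs.min()+2,xs.max()-1,2):
    P.append((u,ys[xs==u].min()-.5))
  for v in range(ys.min()+2,box,2):
    k=xs[ys==v]
    if len(k): P+= [(k.min()-.5,v),(k.max()+.5,v)]
  P=np.array([onz(C,p,z,True) for p in P if p[1]<box])
  f=lambda p:np.hypot(*(P-p[:2]).T)-r
  s=least_squares(f,P.mean(0),loss='soft_l1',f_scale=1)
  s2=least_squares(lambda p:np.hypot(*(P-p[:2]).T)-p[2],[*s.x,r],loss='soft_l1',f_scale=1)
  print(name,s.x.round(1),s2.x.round(1),np.abs(f(s.x)).mean().round(2))
arc('board',15,75,265);arc('dish',57,32,270)
C=calibration('side');fr=grab_frame('side')
d=[d for d in trace('side','board')][0];d2=trace('side','dish')
print(d['bbox'])
E
```

```text
board [ 457.2 -350.1] [ 455.7 -350.1   73.7] 0.76
dish [ 448.1 -351.2] [ 447.9 -351.2   31.9] 1.4
[339.2, 292.8, 59.4, 51.0]
```

```bash
python3 - <<'E'
from h import *
C={c:calibration(c) for c in('wrist','side','scene')}
def f2(n,c,b,m,z0):
  def f(p):
    q=proj(C[c],np.vstack([ring(p[0],p[1],a,z+z0) for a,z in prof[n]]),c=='wrist');lo=q.min(0);hi=q.max(0)
    D=dict(l=lo[0]-b[0],t=lo[1]-b[1],r=hi[0]-b[0]-b[2],b=hi[1]-b[1]-b[3]);return [D[k] for k in m]
  s=least_squares(f,[460,-350]);print(n,c,m,s.x.round(1),np.round(s.fun,1))
f2('dish','wrist',[293,230,55.5,46.4],'ltr',15)
f2('board','wrist',[261.6,189.6,116.1,85.5],'ltr',0)
for b in([340.4,289.7,58.4,54.8],[339.2,292.8,59.4,51.0]):f2('board','side',b,'ltrb',0)
f2('dish','side',[357.2,296.8,25.2,30.1],'ltrb',15)
f2('board','scene',[133.1,190.6,64.5,39.2],'ltb',0)
f2('dish','scene',[141,185.7,31.1,23.1],'ltrb',15)
fr=grab_frame('side');save('k.png',cv2.resize(fr[270:360,310:430],None,fx=6,fy=6,interpolation=cv2.INTER_CUBIC))
E
```

```text
dish wrist ltr [ 461.  -350.6] [ 0.3 -0.  -0.3]
board wrist ltr [ 460.6 -351.9] [ 0.3 -0.  -0.3]
board side ltrb [ 460.3 -358.6] [-1.8 -2.   1.8  1.6]
board side ltrb [ 457.  -359.7] [-1.3 -4.2  1.3  3.5]
dish side ltrb [ 453.4 -362.1] [-1.  -0.3  1.   0.3]
board scene ltb [ 462.6 -339.9] [ 0.  -1.6  1.2]
dish scene ltrb [ 449.1 -353.8] [ 0.6 -2.8 -0.6  2.6]
```

View pics/k.png

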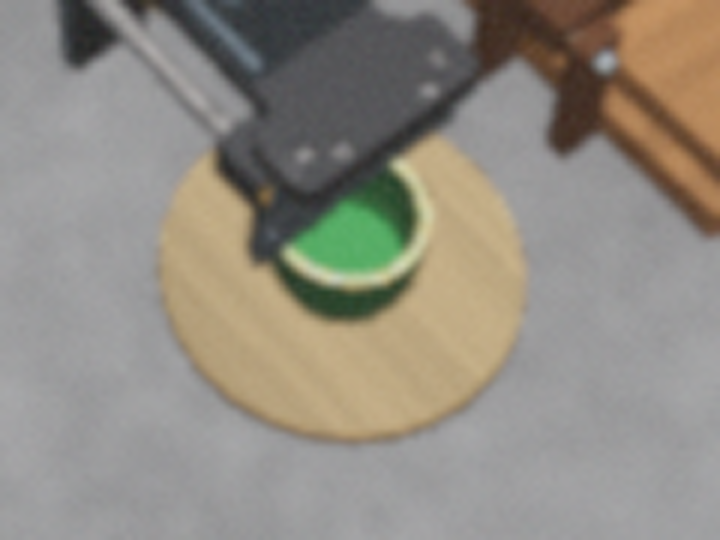

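The side crop shows the dish well inside the board, its foot at crop (345,320); the gripper hides part of it. I'll swing towards the tray and check with a clear view.

Call:
send_rows(
  deltas=[
    [[-0.015, 0.08, 0], [0, 0, 0]],
    [[-0.015, 0.09, 0], [0, 0, 0]],
    [[-0.015, 0.09, 0], [0, 0, 0]],
    [[-0.015, 0.09, 0], [0, 0, 0]],
    [[-0.015, 0.09, 0], [0, 0, 0]],
    [[-0.015, 0.09, 0], [0, 0, 0]],
    [[-0.015, 0.09, 0], [0, 0, 0]],
    [[-0.015, 0.09, 0], [0, 0, 0]],
    [[-0.015, 0.09, 0], [0, 0, 0]],
    [[-0.015, 0.09, 0], [0, 0, 0]],
  ],
)

```text
time_s: 32.2
ee_pos: [445.5, 96.5, 219.2]
ee_rot: [180.0, 0.1, -180.0]
force: [0.9, -0.4, -0.9]
gripper_width: 91.3
gripper_force: 0.0
```

```bash
python3 - <<'E'
from h import *
fr=fit('dish','ltrb','side',z0=15);fit('board','ltrb','side')
C=calibration('side')
for p in((458,-352),(460,-351)):
  b=proj(C,np.vstack([ring(*p,75,0),ring(*p,75,15)]));d=proj(C,np.vstack([ring(*p,27,15),ring(*p,32,57)]));print(b.min(0),b.max(0),d.min(0),d.max(0))
fit('dish','ltrb','scene',z0=15);fit('board','tlb','scene')
save('l.png',cv2.resize(fr[270:360,310:430],None,fx=6,fy=6,interpolation=cv2.INTER_CUBIC))
E
```

```text
side dish 0.91 [ 448.9 -121.1] [ 4.5  2.8 -4.5 -2.5] [289.5, 231.7, 33.5, 32.8]
side dish 0.74 [ 459.5 -351.3] [-1.5  1.8  1.5 -1.8] [356.7, 290.2, 23.9, 34.1]
side dish 0.6 [ 616.9 -179.8] [ 3.1  3.8 -3.1 -3.5] [354.3, 213.6, 30.1, 34.1]
side board 0.77 [ 459.6 -354.7] [-2.2  0.6  2.2 -0.7] [339.6, 286.1, 57.4, 59.7]
side board 0.2 [610.7 251. ] [-19.1 -16.6  19.3  13.2] [270.8, 152.1, 9.1, 6.5]
[336.18392392 286.36876408] [397.96333047 344.62445361] [354.90894316 292.55434545] [381.86394388 323.08122134]
[336.54801932 285.67814891] [398.2670867  343.82070044] [355.26585503 291.82423939] [382.1924234 322.3138427]
scene dish 0.98 [ 634.1 -169.5] [ 5.9  3.  -6.  -2.1] [235.5, 201.8, 41.5, 36.5]
scene dish 0.8 [ 456.7 -349.5] [ 1.7 -3.2 -1.8  3. ] [142.2, 187.2, 33.4, 22.5]
scene dish 0.6 [ 466.4 -116.5] [ 3.3  1.1 -3.4 -0.7] [238.8, 164.6, 32.1, 27.8]
scene board 0.58 [ 470.  -340.1] [-4.   0.   3.1] [133.3, 194.5, 63.4, 35.4]
```

View pics/l.png

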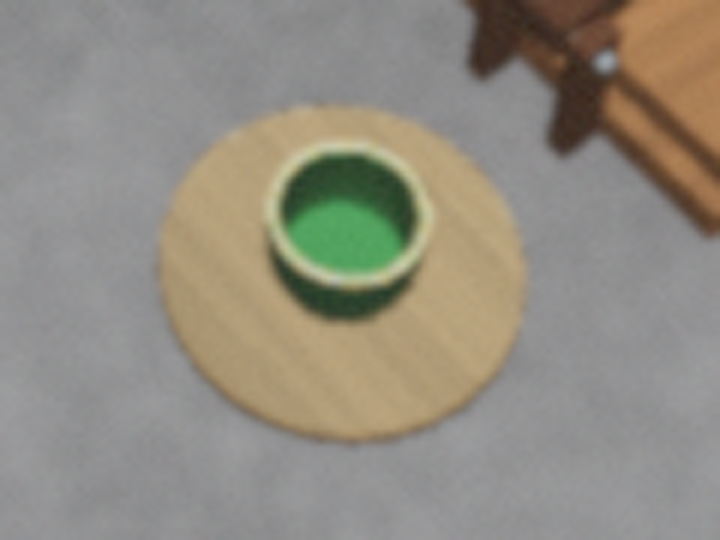

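The dish is concentric with the board within about 2 mm (rim crop 265–435 / 138, board 157–527 / 102–440). Now the jarrito back.

Call:
send_rows(
  deltas=[
    [[-0.012, 0.08, 0], [0, 0, 0]],
    [[-0.012, 0.08, 0], [0, 0, 0]],
    [[-0.012, 0.08, 0], [0, 0, 0]],
    [[-0.012, 0.08, 0], [0, 0, 0]],
    [[-0.012, 0.08, 0], [0, 0, 0]],
    [[-0.012, 0.08, 0], [0, 0, 0]],
    [[-0.01, 0.08, 0], [0, 0, 0]],
    [[0, 0, 0], [0, 0, 0]],
    [[0, 0, 0], [0, 0, 0]],
  ],
)

```text
time_s: 33.5
ee_pos: [486.7, 373.7, 218.4]
ee_rot: [-179.9, -0.0, 180.0]
force: [0.5, -1.0, 0.0]
gripper_width: 91.4
gripper_force: 0.0
```

Call:
send_rows(
  deltas=[
    [[0, 0.012, 0.02], [0, 0, 0]],
    [[0, 0, 0.06], [0, 0, 0]],
    [[0, 0, 0.07], [0, 0, 0]],
    [[0, 0, 0.06], [0, 0, 0]],
    [[0, 0, 0.05], [0, 0, 0]],
    [[0, 0, 0.03], [0, 0, 0]],
    [[0, 0, 0.006], [0, 0, 0]],
    [[0, 0, 0], [0, 0, 0]],
    [[0, 0, 0], [0, 0, 0]],
  ],
)

```text
time_s: 34.4
ee_pos: [487.1, 380.5, 72.1]
ee_rot: [179.9, 0.1, 180.0]
force: [0.0, 0.2, -0.2]
gripper_width: 90.7
gripper_force: 0.0
```

Call:
send_rows(
  deltas=[
    [[0, 0, 0], [0, 0, 0]],
    [[0, 0, 0], [0, 0, 0]],
    [[0, 0, 0], [0, 0, 0]],
    [[0, 0, 0], [0, 0, 0]],
    [[0, 0, 0], [0, 0, 0]],
    [[0, 0, 0], [0, 0, 0]],
  ],
  grip=1,
  grip_force=25,
)

```text
time_s: 35.0
ee_pos: [486.4, 380.3, 71.3]
ee_rot: [-180.0, 0.0, -180.0]
force: [-0.3, -2.0, 3.5]
gripper_width: 61.9
gripper_force: 25.0
```

Call:
send_rows(
  deltas=[
    [[0, 0, -0.02], [0, 0, 0]],
    [[0, 0, -0.04], [0, 0, 0]],
    [[0, 0, -0.06], [0, 0, 0]],
    [[0, 0, -0.06], [0, 0, 0]],
    [[0, 0, -0.06], [0, 0, 0]],
    [[0, 0, -0.02], [0, 0, 0]],
    [[0, 0, 0], [0, 0, 0]],
  ],
)

```text
time_s: 35.7
ee_pos: [486.8, 381.2, 202.3]
ee_rot: [179.9, 0.1, -180.0]
force: [0.3, 0.5, -3.2]
gripper_width: 62.1
gripper_force: 24.5
```

Call:
send_rows(
  deltas=[
    [[-0.02, -0.054, 0], [0, 0, 0]],
    [[-0.02, -0.054, 0], [0, 0, 0]],
    [[-0.02, -0.054, 0], [0, 0, 0]],
    [[-0.02, -0.054, 0], [0, 0, 0]],
    [[-0.02, -0.054, 0], [0, 0, 0]],
    [[-0.02, -0.054, 0], [0, 0, 0]],
    [[-0.02, -0.053, 0], [0, 0, 0]],
    [[-0.02, -0.053, 0], [0, 0, 0]],
    [[-0.02, -0.053, 0], [0, 0, 0]],
    [[-0.02, -0.051, 0], [0, 0, 0]],
  ],
)

```text
time_s: 36.7
ee_pos: [585.6, 112.3, 198.4]
ee_rot: [-180.0, -0.2, -180.0]
force: [0.8, 0.7, -2.0]
gripper_width: 62.1
gripper_force: 24.5
```

Call:
send_rows(
  deltas=[
    [[0, 0, 0.02], [0, 0, 0]],
    [[0, 0, 0.05], [0, 0, 0]],
    [[0, 0, 0.06], [0, 0, 0]],
    [[0, 0, 0.05], [0, 0, 0]],
    [[0, 0, 0.04], [0, 0, 0]],
    [[0, 0, 0.02], [0, 0, 0]],
    [[0, 0, 0.01], [0, 0, 0]],
    [[0, 0, 0], [0, 0, 0]],
    [[0, 0, 0], [0, 0, 0]],
  ],
)

```text
time_s: 37.6
ee_pos: [587.0, 113.9, 76.6]
ee_rot: [180.0, 0.1, -180.0]
force: [-0.0, 0.6, -2.7]
gripper_width: 62.4
gripper_force: 24.5
```

Call:
send_rows(
  deltas=[
    [[0, 0, 0.01], [0, 0, 0]],
    [[0, 0, 0.006], [0, 0, 0]],
    [[0, 0, 0.002], [0, 0, 0]],
    [[0, 0, 0.001], [0, 0, 0]],
    [[0, 0, 0], [0, 0, 0]],
    [[0, 0, 0], [0, 0, 0]],
  ],
)

```text
time_s: 38.2
ee_pos: [586.9, 113.6, 67.2]
ee_rot: [180.0, 0.1, -180.0]
force: [0.3, -1.1, 4.6]
gripper_width: 61.8
gripper_force: 25.1
```

Call:
send_rows(
  deltas=[
    [[0, 0, 0], [0, 0, 0]],
    [[0, 0, 0], [0, 0, 0]],
    [[0, 0, 0], [0, 0, 0]],
    [[0, 0, 0], [0, 0, 0]],
    [[0, 0, -0.06], [0, 0, 0]],
    [[0, 0, -0.08], [0, 0, 0]],
    [[0, 0, -0.06], [0, 0, 0]],
    [[0, 0, 0], [0, 0, 0]],
  ],
  grip=0,
)

```text
time_s: 39.0
ee_pos: [589.2, 114.1, 171.2]
ee_rot: [179.9, 0.5, -180.0]
force: [-0.2, -0.2, -0.6]
gripper_width: 90.9
gripper_force: 0.0
```

Call:
send_rows(
  deltas=[
    [[0.04, 0.061, 0], [0, 0, 0]],
    [[0.04, 0.061, 0], [0, 0, 0]],
    [[0.04, 0.061, 0], [0, 0, 0]],
    [[0.04, 0.061, 0], [0, 0, 0]],
    [[0.04, 0.061, 0], [0, 0, 0]],
    [[0, 0, 0], [0, 0, 0]],
    [[0, 0, 0], [0, 0, 0]],
  ],
)

```text
time_s: 39.7
ee_pos: [485.8, 266.3, 165.7]
ee_rot: [-179.9, -0.1, -179.9]
force: [0.2, -0.0, -0.8]
gripper_width: 90.9
gripper_force: 0.0
```

Call:
send_rows(
  deltas=[
    [[0, 0, 0.04], [0, 0, 0]],
    [[0, 0, 0.06], [0, 0, 0]],
    [[0, 0, 0.05], [0, 0, 0]],
    [[0, 0, 0.03], [0, 0, 0]],
    [[0, 0, 0.012], [0, 0, 0]],
    [[0, 0, 0], [0, 0, 0]],
    [[0, 0, 0], [0, 0, 0]],
  ],
)

```text
time_s: 40.4
ee_pos: [487.2, 265.9, 71.0]
ee_rot: [180.0, 0.1, 180.0]
force: [0.4, 0.5, 0.3]
gripper_width: 91.3
gripper_force: 0.0
```

Call:
send_rows(
  deltas=[
    [[0, 0, 0], [0, 0, 0]],
    [[0, 0, 0], [0, 0, 0]],
    [[0, 0, 0], [0, 0, 0]],
    [[0, 0, 0], [0, 0, 0]],
    [[0, 0, 0], [0, 0, 0]],
    [[0, 0, 0], [0, 0, 0]],
  ],
  grip=1,
  grip_force=20,
)

```text
time_s: 41.0
ee_pos: [486.7, 266.1, 71.0]
ee_rot: [180.0, 0.0, -180.0]
force: [-0.5, -1.6, 4.6]
gripper_width: 67.6
gripper_force: 20.0
```

Call:
send_rows(
  deltas=[
    [[0, 0, -0.02], [0, 0, 0]],
    [[0, 0, -0.04], [0, 0, 0]],
    [[0, 0, -0.06], [0, 0, 0]],
    [[0, 0, -0.06], [0, 0, 0]],
    [[0, 0, -0.06], [0, 0, 0]],
    [[0, 0, -0.02], [0, 0, 0]],
    [[0, 0, 0], [0, 0, 0]],
  ],
)

```text
time_s: 41.7
ee_pos: [486.9, 266.5, 201.7]
ee_rot: [179.9, 0.1, -180.0]
force: [0.1, -0.3, -2.1]
gripper_width: 67.5
gripper_force: 20.0
```

Call:
send_rows(
  deltas=[
    [[-0.021, -0.06, 0], [0, 0, 0]],
    [[-0.021, -0.06, 0], [0, 0, 0]],
    [[-0.021, -0.06, 0], [0, 0, 0]],
    [[-0.021, -0.06, 0], [0, 0, 0]],
    [[-0.021, -0.06, 0], [0, 0, 0]],
    [[-0.021, -0.06, 0], [0, 0, 0]],
    [[-0.021, -0.06, 0], [0, 0, 0]],
    [[-0.021, -0.06, 0], [0, 0, 0]],
    [[-0.021, -0.06, 0], [0, 0, 0]],
    [[-0.021, -0.062, 0], [0, 0, 0]],
  ],
)

```text
time_s: 42.7
ee_pos: [590.5, -35.9, 197.9]
ee_rot: [180.0, -0.3, -180.0]
force: [0.3, 0.4, -1.7]
gripper_width: 67.6
gripper_force: 20.0
```

Call:
send_rows(
  deltas=[
    [[0, 0, 0.02], [0, 0, 0]],
    [[0, 0, 0.05], [0, 0, 0]],
    [[0, 0, 0.06], [0, 0, 0]],
    [[0, 0, 0.05], [0, 0, 0]],
    [[0, 0, 0.04], [0, 0, 0]],
    [[0, 0, 0.02], [0, 0, 0]],
    [[0, 0, 0.01], [0, 0, 0]],
    [[0, 0, 0], [0, 0, 0]],
    [[0, 0, 0], [0, 0, 0]],
  ],
)

```text
time_s: 43.6
ee_pos: [592.0, -34.8, 76.1]
ee_rot: [180.0, 0.1, -180.0]
force: [1.0, -0.0, -1.6]
gripper_width: 67.5
gripper_force: 20.0
```

Call:
send_rows(
  deltas=[
    [[0, 0, 0.01], [0, 0, 0]],
    [[0, 0, 0.006], [0, 0, 0]],
    [[0, 0, 0.002], [0, 0, 0]],
    [[0, 0, 0.001], [0, 0, 0]],
    [[0, 0, 0], [0, 0, 0]],
    [[0, 0, 0], [0, 0, 0]],
  ],
)

```text
time_s: 44.2
ee_pos: [591.7, -35.0, 67.0]
ee_rot: [180.0, 0.1, -180.0]
force: [-1.6, -0.3, 5.7]
gripper_width: 68.0
gripper_force: 20.0
```

Call:
send_rows(
  deltas=[
    [[0, 0, 0], [0, 0, 0]],
    [[0, 0, 0], [0, 0, 0]],
    [[0, 0, 0], [0, 0, 0]],
    [[0, 0, 0], [0, 0, 0]],
    [[0, 0, -0.06], [0, 0, 0]],
    [[0, 0, -0.08], [0, 0, 0]],
    [[0, 0, -0.08], [0, 0, 0]],
    [[0, 0, 0], [0, 0, 0]],
  ],
  grip=0,
)

```text
time_s: 45.0
ee_pos: [595.0, -35.1, 181.9]
ee_rot: [-179.9, 0.7, -180.0]
force: [1.1, 0.5, 1.0]
gripper_width: 91.4
gripper_force: 0.0
```

Call:
send_rows(
  deltas=[
    [[0.043, 0.072, 0], [0, 0, 0]],
    [[0.043, 0.072, 0], [0, 0, 0]],
    [[0.043, 0.072, 0], [0, 0, 0]],
    [[0.043, 0.072, 0], [0, 0, 0]],
    [[0.043, 0.072, 0], [0, 0, 0]],
    [[0.043, 0.072, 0], [0, 0, 0]],
    [[0.043, 0.072, 0], [0, 0, 0]],
    [[0.043, 0.072, 0], [0, 0, 0]],
    [[0.044, 0.072, 0], [0, 0, 0]],
    [[0.046, 0.07, 0], [0, 0, 0]],
  ],
)

```text
time_s: 46.0
ee_pos: [373.1, 325.2, 175.2]
ee_rot: [-180.0, -0.0, -180.0]
force: [0.7, 0.3, 0.2]
gripper_width: 91.4
gripper_force: 0.0
```

Call:
send_rows(
  deltas=[
    [[0, 0, 0], [0, 0, 0]],
    [[0, 0, 0], [0, 0, 0]],
  ],
)

```text
time_s: 46.2
ee_pos: [373.7, 324.3, 175.3]
ee_rot: [-179.9, -0.0, -179.8]
force: [0.7, 0.9, -0.2]
gripper_width: 91.0
gripper_force: 0.0
```

Call:
send_rows(
  deltas=[
    [[-0.001, 0, 0.04], [0, 0, 0]],
    [[0, 0, 0.06], [0, 0, 0]],
    [[0, 0, 0.06], [0, 0, 0]],
    [[0, 0, 0.03], [0, 0, 0]],
    [[0, 0, 0.014], [0, 0, 0]],
    [[0, 0, 0], [0, 0, 0]],
    [[0, 0, 0], [0, 0, 0]],
  ],
)

```text
time_s: 46.9
ee_pos: [375.8, 323.9, 74.6]
ee_rot: [180.0, 0.1, 180.0]
force: [1.4, 0.8, -0.0]
gripper_width: 91.2
gripper_force: 0.0
```

Call:
send_rows(
  deltas=[
    [[0, 0, 0], [0, 0, 0]],
    [[0, 0, 0], [0, 0, 0]],
    [[0, 0, 0], [0, 0, 0]],
    [[0, 0, 0], [0, 0, 0]],
    [[0, 0, 0], [0, 0, 0]],
    [[0, 0, 0], [0, 0, 0]],
    [[0, 0, 0], [0, 0, 0]],
  ],
  grip=1,
  grip_force=25,
)

```text
time_s: 47.6
ee_pos: [375.0, 324.5, 74.2]
ee_rot: [180.0, 0.0, -180.0]
force: [0.1, 0.7, 2.9]
gripper_width: 57.6
gripper_force: 25.0
```

Call:
send_rows(
  deltas=[
    [[0, 0, -0.02], [0, 0, 0]],
    [[0, 0, -0.04], [0, 0, 0]],
    [[0, 0, -0.06], [0, 0, 0]],
    [[0, 0, -0.06], [0, 0, 0]],
    [[0, 0, -0.04], [0, 0, 0]],
    [[0, 0, 0], [0, 0, 0]],
  ],
)

```text
time_s: 48.2
ee_pos: [376.1, 324.8, 186.7]
ee_rot: [179.8, 0.3, -180.0]
force: [0.0, 0.7, -3.4]
gripper_width: 57.5
gripper_force: 25.0
```

Call:
send_rows(
  deltas=[
    [[-0.028, -0.058, 0], [0, 0, 0]],
    [[-0.028, -0.058, 0], [0, 0, 0]],
    [[-0.028, -0.058, 0], [0, 0, 0]],
    [[-0.028, -0.058, 0], [0, 0, 0]],
    [[-0.028, -0.058, 0], [0, 0, 0]],
    [[-0.028, -0.058, 0], [0, 0, 0]],
    [[-0.028, -0.058, 0], [0, 0, 0]],
    [[-0.028, -0.058, 0], [0, 0, 0]],
    [[-0.028, -0.058, 0], [0, 0, 0]],
    [[-0.028, -0.06, 0], [0, 0, 0]],
  ],
)

```text
time_s: 49.2
ee_pos: [514.1, 31.7, 182.1]
ee_rot: [-180.0, -0.2, -180.0]
force: [-0.3, -0.2, -3.0]
gripper_width: 57.7
gripper_force: 25.0
```

Call:
send_rows(
  deltas=[
    [[0, 0, 0.02], [0, 0, 0]],
    [[0, 0, 0.05], [0, 0, 0]],
    [[0, 0, 0.05], [0, 0, 0]],
    [[0, 0, 0.05], [0, 0, 0]],
    [[0, 0, 0.03], [0, 0, 0]],
    [[0, 0, 0.01], [0, 0, 0]],
    [[0, 0, 0], [0, 0, 0]],
    [[0, 0, 0], [0, 0, 0]],
  ],
)

```text
time_s: 50.0
ee_pos: [515.1, 33.3, 79.2]
ee_rot: [180.0, 0.0, -180.0]
force: [-0.0, 0.2, -3.6]
gripper_width: 57.7
gripper_force: 25.0
```

Call:
send_rows(
  deltas=[
    [[0, 0, 0.01], [0, 0, 0]],
    [[0, 0, 0.005], [0, 0, 0]],
    [[0, 0, 0.002], [0, 0, 0]],
    [[0, 0, 0.001], [0, 0, 0]],
    [[0, 0, 0], [0, 0, 0]],
    [[0, 0, 0], [0, 0, 0]],
  ],
)

```text
time_s: 50.6
ee_pos: [515.0, 33.1, 70.3]
ee_rot: [180.0, 0.0, -180.0]
force: [-0.6, 0.1, -0.2]
gripper_width: 57.5
gripper_force: 25.0
```

Call:
send_rows(
  deltas=[
    [[0, 0, 0.001], [0, 0, 0]],
    [[0, 0, 0], [0, 0, 0]],
    [[0, 0, 0], [0, 0, 0]],
  ],
)

```text
time_s: 50.9
ee_pos: [515.1, 33.2, 70.2]
ee_rot: [180.0, 0.0, -180.0]
force: [-3.1, 1.2, 5.6]
gripper_width: 57.3
gripper_force: 25.0
```

Call:
send_rows(
  deltas=[
    [[0, 0, 0], [0, 0, 0]],
    [[0, 0, 0], [0, 0, 0]],
    [[0, 0, 0], [0, 0, 0]],
    [[0, 0, 0], [0, 0, 0]],
    [[0, 0, -0.06], [0, 0, 0]],
    [[0, 0, -0.08], [0, 0, 0]],
    [[0, 0, -0.09], [0, 0, 0]],
    [[0, 0, -0.09], [0, 0, 0]],
    [[0.01, 0.012, -0.09], [0, 0, 0]],
    [[0, 0, -0.02], [0, 0, 0]],
  ],
  grip=0,
)

```text
time_s: 51.9
ee_pos: [511.9, 39.6, 290.0]
ee_rot: [179.9, 0.6, -180.0]
force: [0.3, 0.8, 0.4]
gripper_width: 91.3
gripper_force: 0.0
```

Call:
send_rows(
  deltas=[
    [[0, 0, 0], [0, 0, 0]],
    [[0, 0, 0], [0, 0, 0]],
    [[0, 0, 0], [0, 0, 0]],
  ],
)

```text
time_s: 52.2
ee_pos: [509.0, 38.9, 282.2]
ee_rot: [-180.0, -0.3, -180.0]
force: [-0.0, 0.3, -0.6]
gripper_width: 91.2
gripper_force: 0.0
```

```bash
python3 - <<'E'
from h import *
import pickle
C0,a0,out=pickle.load(open('w1.pkl','rb'))
C=calibration('wrist');print(state()['ee_pos'],-C['R'].T@C['t']+C0['R'].T@C0['t'])
fr=grab_frame('wrist');save('m.png',np.hstack([a0[130:290,220:420],fr[130:290,220:420]]).repeat(2,0).repeat(2,1))
for l in('jarrito','mug','bottle'):
  print(l,out[l][0]['bbox'],[(d['bbox'],round(d['p'],2)) for d in trace('wrist',l)])
E
```

```text
[508.99915928  38.93210017 282.16024757] [ 0.20555371 -0.72796988 -4.33569201]
jarrito [348.9, 192.7, 49.2, 70.4] [([351.6, 195.3, 50.1, 72.8], 0.9)]
mug [242.3, 195.0, 50.7, 73.0] [([244.5, 196.5, 52.2, 70.8], 0.96), ([429.1, 47.1, 135.7, 167.1], 0.53)]
bottle [289.5, 150.9, 49.5, 57.4] [([288.7, 152.2, 51.9, 56.8], 0.58)]
```

View pics/m.png

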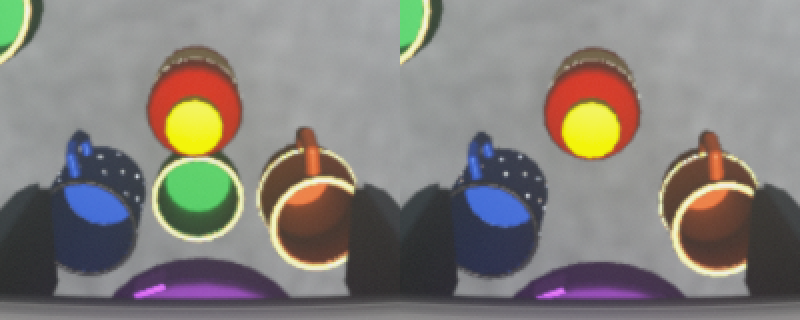

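The before/after crops match within about 2 px (~3 mm): bottle (592,110), mug (500,210) and jarrito (715,210) are back on their spots and the warmer hasn't moved. The gripper is open and clear of everything, so I'm handing in.

```bash
python3 -c "
from workcell import *
print(job_done())"
```

```text
the job is handed in; nothing more can be done
None
```

The job is handed in: the dish stands on the board within about 2 mm of its centre, and the jarrito, mug and bottle are back upright within about 3 mm of where they started, all by camera measurement; the judge returned no verdict.

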